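Push a spent foam block under the spring lid of the offcut box

ROBOT

A 6-joint arm with a two-finger parallel gripper is mounted at the origin on the work surface. World frame = base frame: x ahead of the robot, y to its left, z up, the work surface at z = 0. Lengths are in m, angles in degrees, forces in N, time in s.
With the tool pointing down it reaches from about 0.3 to 0.75 m from the base axis. Payload 8.5 kg.
Tool frame: the origin (TCP) lies at the very end of the fingers, on their centre line; the grasp point (between the pads) lies 19 mm behind it; y points along the fingers, z is the direction in which the jaws open and shut, and the axes are right-handed (so a half turn about y gives the same grasp; the last joint's range is limited). The gripper opens to 85 mm and grips with 20 to 120 N. Pads are 22 mm wide; open, the fingers measure 114 mm over their backs; the gripper's body (76 mm by 85 mm) begins 54 mm behind the grasp point. The pads swing forward as they close: fully open they stand 13 mm farther back than shut.
Start: joints at [61.748, 21.807, 74.336, -0, 83.858, -12.336], TCP at [0.151, 0.529, 0.231] pointing down, gripper open.
Joint ranges: [-178.18, 178.18], [-50.72, 133.34], [12.68, 142.11], [-81.47, 261.47], [9.98, 163.14], [-165.26, 165.26]. Speed limits (degrees/s): [136.94, 136.94, 180, 180, 180, 180].

INTERFACE

Orientations are given as a 3x3 rotation matrix whose columns are the frame's x, y, z axes.
In Python, from rig import env gives the robot as it stands. The module is installed in compiled form; this text tells all that it offers.
- The arm moves only by the tool servo_tool, never from a script. Its argument "rows" is one flat list of numbers, 7 for each row, row after row: the opening, from 0 (shut) to 1 (fully open), then the shift along the world's x, y, z in m, then the turn, a rotation vector about the world's x, y, z in degrees. A call has 1 to 10 rows; each row shifts and turns the commanded pose from where the row before left it; what a row does not reach is not made up. A row lasts 1/12 s, in which the tool goes at most 41.7 mm and 7.16 degrees, less where a joint would pass 70% of its speed; a pose out of reach is approached as far as the arm can. A call with a gripper value outside its range is refused whole. The fingers move at their own pace and stop on an object; "force" is the grip in N (left out, the last holds). Time passes only in rows, so rows that do not move let the fingers close. It gives the time, the measured TCP pose, the force and the opening at its end, in the units of the state.
- env.observe(): the state, without advancing time (a new reading comes with each control period).
- env.get_image(name): name is "scene" or "top" or "wrist"; returns the picture (400x640x3 uint8, red, green, blue); there is no depth.
- env.camera_model(name): a dict with "camera_matrix" (3x3 intrinsics, pixels), "k1" (the pictures are not rectified: a ray, as slopes to the right and down, at radius r is drawn at 1 + k1 r^2 times it, then the intrinsics apply), "R" (3x3) and "t" (3): a world point X has camera coordinates R X + t; the wrist camera has in their place "mount" (4x4, takes a point from camera to tool coordinates, whose origin is the TCP and whose axes are the tool frame's). Camera axes: x right, y down, z forward; pixel columns grow to the right and rows downward; lengths in m; the calibration is good to about 2 mm. A picture is of the moment at which its call begins: read the wrist's pose just before it. camera_model takes no time and is no camera call.
- env.close_job(): hands the job in, once; it reports no verdict.
The state is a dict: "time_s": time; "q": joint angles; "qvel": joint speeds; "joint_efforts": joint torques, N m; "position": TCP position; "tool_rot": TCP orientation; "ft_force": force on the tool from outside, world axes, zero at the start; "wrist_torque": the same for the moment, N m; "grip_width": finger opening in m.
Only numpy, scipy, OpenCV 4.12 (cv2) and the standard library are available. Lean on these libraries where they do the work, as an engineer would, in place of code of your own. Each camera call takes 0.05 s, during which the arm holds its last target.

TASK

Clear the pale foam block off the loading shelf into the sheet-metal offcut box: press the box's long rubber-faced press bar down with one fingertip to hold the spring lid open, and while it is held push the block along the shelf with the other fingertip until it drops in under the lid. Then let the bar come up so that the lid shuts over the block. Only push the block, never lift it, and leave everything else on the bench and on the box's side ledge where it lies.

Things in the scene. Friction and masses are not known exactly. Their poses are not given: they have to be found in the camera images.
- box: Sheet-metal offcut box fixed on the bench. Origin at bench level, below the hinge line and the sill; +x from the loading shelf into the bin (push this way), +y to the press-bar side, z up. In its frame, mm: loading shelf x -145 to 0, y -90 to -4, top z 90, open front; hinge upstand y -4 to 4, top z 112; low fence at y -92, top z 102; side ledge y -167 to -93, top z 90, bystanders on it.
- sill (a point): Middle of the shelf's rear edge, where the bin opens (box x 0, y -47, z 90). Axes as the box. Beyond it (x 0 to 125 mm, y -43 to 43 mm from here) is the opening: a steep chute plate, floor 82 mm below the shelf. A block whose middle is pushed past this edge tips in and slides down by itself.
- lid_angle (a joint): Opening angle of lid and press bar, one rigid part on a 12 mm hinge tube at box y 0, z 122: 0 shut, stop at 0.90 rad; grows as the bar goes down. The lid plate (box x 10 to 128 mm) when shut slopes from the hinge to the far rim at shelf height and bars the shelf's end; opening swings its far edge up, to box z 172 at most. The block clears it from about 0.6 rad; keep fingers before box x 0.
- lid: Lid and press bar on the hinge tube. Origin on the hinge line (box x 0, y 0, z 122); axes as the box's while shut. The press bar is a flat rubber-faced plate alongside the shelf, outside the upstand: 145 mm long (box x -145 to 0), y 5 to 57 mm from the hinge line, nothing below it but the bench. Pressed 30 mm from the hinge it takes about 2.5 N at first, 5 to 7 N when open; a fingertip may slide along it.
- bar_mid (a point): Point on the bar's top face at mid-length, 34 mm from the hinge line. Shut, the face rises outwards by 0.14 rad and this point is at box z 128 mm; it turns down with the lid angle: at 0.75 rad the face slopes down outwards by 35 degrees and, 28 mm from the hinge line, lies at about box z 104 mm. Axes as lid.
- block: Pale hard-foam block, a plain cuboid 60 x 45 x 30 mm (x, y, z), about 40 g, lying on the loading shelf with its long side roughly along the shelf; origin at the centre of its underside. It slides easily.
- sanding_block: cork sanding block 95 x 48 x 26 mm lying on the box's side ledge; origin at the centre of its underside; a bystander
- brush: small brush 130 mm long lying on the box's side ledge; origin under its middle; a bystander
- pliers: pliers with two red handles, 180 mm long and about 75 mm wide, 15 mm thick, lying on the bench on the press-bar side of the box; origin on the bench near the middle; a bystander
- knife: black and yellow cutter knife, 185 mm long, 18 mm thick, lying on the bench; a bystander
- offcut: larger stepped foam offcut 85 x 55 x 40 mm lying on the bench, not on the box; a bystander
- prism_a: mortar test prism 160 x 40 x 40 mm lying on the bench; a bystander
- prism_b: mortar test prism 160 x 40 x 40 mm lying on the bench; a bystander

How it is judged:
By the outcome, as a careful person would: the job done as asked, in the order asked, and still so for the second after the job is handed in, with the robot touching nothing.
It also fails if it takes over 38 s, if anything falls off the work surface, if the arm or the gripper's body presses on something with over 40 N, if the wrist force passes 120 N, or if a joint passes its speed limit or range.

## Working session

There is one attempt and no reset: what is moved stays moved. The work goes in short steps, Python scripts to look and compute and a tool call to move; the robot and the scene stay as the last step left them, time stands still between calls to the robot, and variables do not carry over. Pictures are saved under pics/ and viewed, and the job is handed in when it is done.

Besides the shell and the picture viewer there is one more tool, called after "Call:" as name(argument=value, ...), one argument or row to a line, values as JSON. servo_tool: Moves the arm, as the interface text tells. Its arguments: {"type":"object","properties":{"rows":{"type":"array","items":{"type":"number"}},"force":{"type":"number"}},"required":["rows"]}

```bash
mkdir -p pics; python3 - <<'E'
from rig import env
import cv2
s=env.observe();print(s)
for n in("scene","top","wrist"):
    m=env.camera_model(n);print(n,m)
    cv2.imwrite(f"pics/{n}0.png",env.get_image(n)[:,:,::-1])
E
```

```text
{'time_s': 0.0, 'q': array([ 6.17500482e+01,  2.18411090e+01,  7.43876621e+01, -1.24111292e-03,
        8.38584613e+01, -1.23385810e+01]), 'qvel': array([-0.04262587,  0.0025221 , -0.01685675,  0.05230517, -0.11183734,
       -0.00274125]), 'joint_efforts': array([-1.83156066e-03, -4.48464060e+01, -2.31276011e+01, -2.89856471e-04,
        4.83089898e-03, -2.04180992e-06]), 'position': array([0.1506635 , 0.52863425, 0.23069355]), 'tool_rot': array([[ 9.61687454e-01, -7.01652414e-04,  2.74147312e-01],
       [-2.74148041e-01, -1.35134376e-03,  9.61686553e-01],
       [-3.04302433e-04, -9.99998841e-01, -1.49192697e-03]]), 'ft_force': array([ 0.56722235, -0.41638707,  0.10662651]), 'wrist_torque': array([-0.03067257,  0.04279384,  0.02888594]), 'grip_width': 0.08515518311282741}
scene {'camera_matrix': array([[395.05475436,   0.        , 327.12213425],
       [  0.        , 395.05475436, 203.66928908],
       [  0.        ,   0.        ,   1.        ]]), 'k1': -0.07276680836621707, 'R': array([[ 0.62034645,  0.78419763,  0.01429513],
       [ 0.64521723, -0.49987255, -0.57777345],
      
[... 364 characters left out ...]
0.98976623, -0.01168514, -0.14221911],
       [ 0.14241076, -0.01764376, -0.98965038]]), 't': array([-0.01444026,  0.59732874,  1.2183207 ])}
wrist {'camera_matrix': array([[278.06657894,   0.        , 317.92340178],
       [  0.        , 278.06657894, 201.39576674],
       [  0.        ,   0.        ,   1.        ]]), 'k1': -0.014391631197536727, 'mount': array([[-4.33123794e-04,  9.49541611e-01,  3.13640784e-01,
        -8.13136211e-02],
       [ 1.89788032e-04, -3.13640730e-01,  9.49541709e-01,
        -1.41914504e-01],
       [ 9.99999888e-01,  4.70794375e-04, -4.43663706e-05,
        -2.62491333e-04],
       [ 0.00000000e+00,  0.00000000e+00,  0.00000000e+00,
         1.00000000e+00]])}
```

View pics/scene0.png

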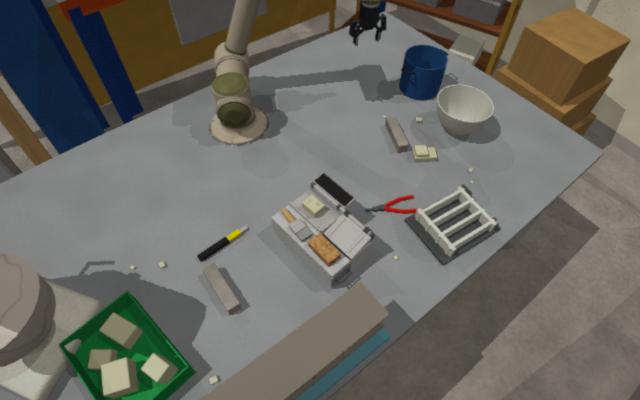

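View pics/top0.png

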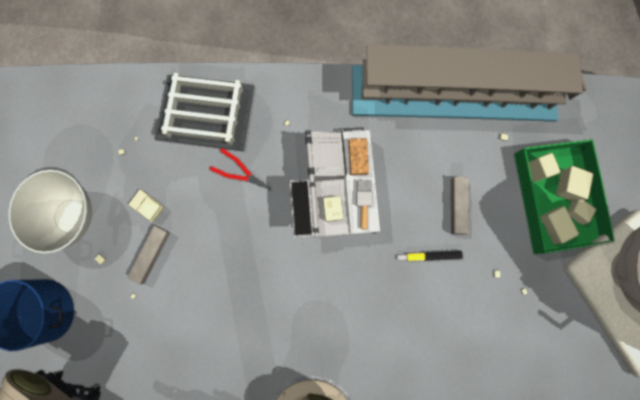

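View pics/wrist0.png

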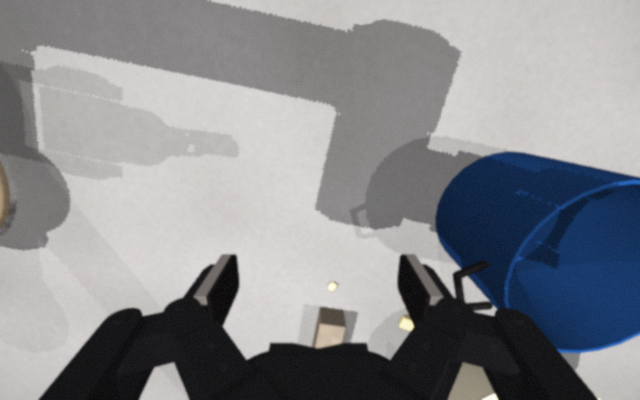

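Both views show the box ahead of the robot. In the top view the black bar is around (301,208), the block around (333,208), and the lid around (325,153). I'll zoom in for measuring.

```bash
python3 - <<'E'
import cv2
a=cv2.imread("pics/top0.png")[120:245,260:400];cv2.imwrite("pics/topz.png",cv2.resize(a,None,fx=4.6,fy=4.6,interpolation=cv2.INTER_CUBIC))
a=cv2.imread("pics/scene0.png")[160:290,250:400];cv2.imwrite("pics/scz.png",cv2.resize(a,None,fx=4.6,fy=4.6,interpolation=cv2.INTER_CUBIC))
E
```

```text
(no output)
```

View pics/topz.png

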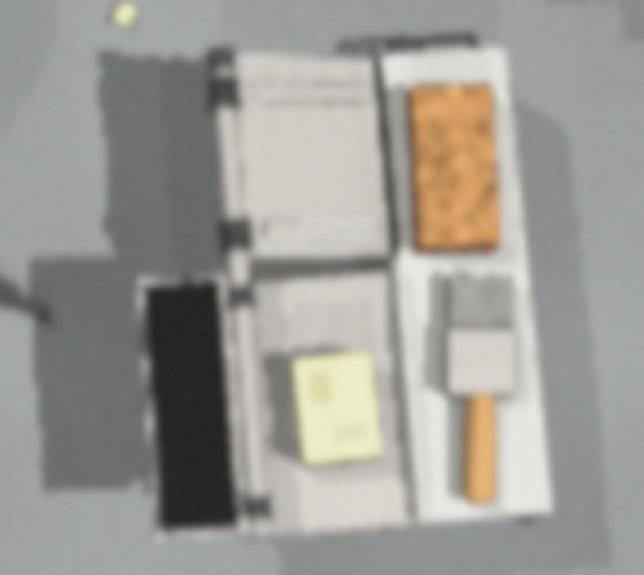

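View pics/scz.png

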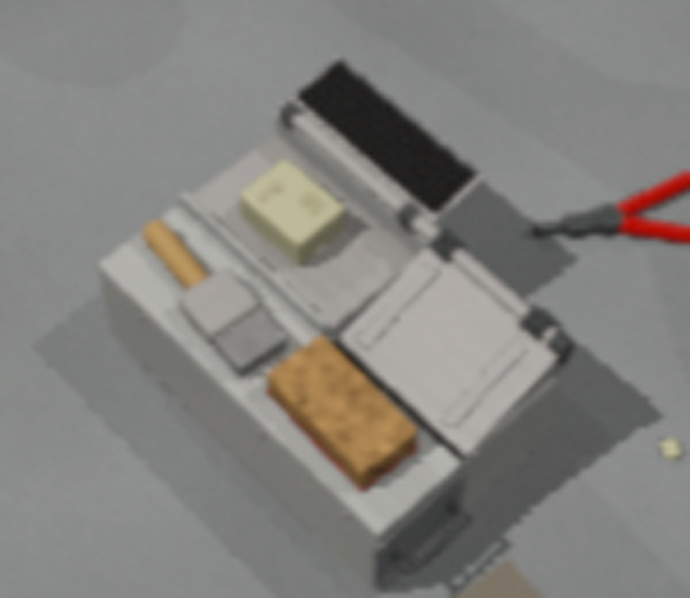

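```bash
cat > h.py <<'E'
import numpy as np, cv2
from scipy.optimize import least_squares
from rig import env
def proj(m,X,T=None):
    X=np.atleast_2d(X)
    if T is None: c=X@m["R"].T+m["t"]
    else:
        M=T@m["mount"]; c=(X-M[:3,3])@M[:3,:3]
    s=c[:,:2]/c[:,2:]; r2=(s**2).sum(1,keepdims=True); s=s*(1+m["k1"]*r2)
    K=m["camera_matrix"]; return s*[K[0,0],K[1,1]]+K[:2,2]
def Rz(a): return np.array([[np.cos(a),-np.sin(a),0],[np.sin(a),np.cos(a),0],[0,0,1]])
def b2w(p,P): # box mm -> world m
    return np.atleast_2d(P)/1000@Rz(p[2]).T+[p[0],p[1],0]
def tz(u): return np.array(u)/4.6+[260-.4,120-.4]
def sz(u): return np.array(u)/4.6+[250-.4,160-.4]
E
cat > fit.py <<'E'
from h import *
mt,ms=env.camera_model("top"),env.camera_model("scene")
T=[((155,530),(-145,56.3,131)),((137,280),(0,56.3,131)),((237,525),(-145,6,124)),((552,512),(-145,-167,90)),((412,520),(-145,-92,102)),((390,140),(64,-92,90))][:5]
S=[((342,60),(-145,56.3,131)),((480,178),(0,56.3,131)),((100,263),(-145,-167,90)),((182,196),(-145,-92,102))]
def res(p):
    r=[proj(mt,b2w(p,P))[0]-tz(u) for u,P in T]+[proj(ms,b2w(p,P))[0]-sz(u) for u,P in S]
    return np.ravel(r)
f=least_squares(res,[0.5,0,0],loss="soft_l1");p=f.x
print(p,np.degrees(p[2]));print(res(p).reshape(-1,2).round(1))
np.save("box.npy",p)
# block: top corners
C=np.array([[-30,-22.5],[-30,22.5],[30,22.5],[30,-22.5]])
TB=[((382,458),0),((302,466),1),((292,354),2),((371,348),3)]
SB=[((240,200),0),((287,160),1),((345,210),2),((300,250),3)]
def blk(q,z=120):
    c=C@Rz(q[2])[:2,:2].T+q[:2]; return np.c_[c,np.full(4,z)]
def rb(q):
    W=b2w(p,blk(q)); a=proj(mt,W);b=proj(ms,W)
    return np.ravel([a[i]-tz(u) for u,i in TB]+[b[i]-sz(u) for u,i in SB])
g=least_squares(rb,[-70,-47,0],x_scale=[10,10,.1]);q=g.x
print("block",q,np.degrees(q[2]));print(rb(q).reshape(-1,2).round(1))
polys=[[(-145,-90,90),(0,-90,90),(0,-4,90),(-145,-4,90)],[(-145,-167,90),(0,-167,90),(0,-93,90),(-145,-93,90)],[(-145,5,124),(-145,56,131),(0,56,131),(0,5,124)],blk(q),blk(q,90)]
for n,m,o,z in(("top",mt,(260,120),(140,125)),("scene",ms,(250,160),(150,130))):
    a=cv2.imread(f"pics/{n}0.png")[o[1]:o[1]+z[1],o[0]:o[0]+z[0]];a=cv2.resize(a,None,fx=4.6,fy=4.6,interpolation=cv2.INTER_CUBIC)
    for P in polys:
        u=(proj(m,b2w(p,P))-o+.4)*4.6
        cv2.polylines(a,[u.astype(int)],True,(0,0,255),1)
    cv2.imwrite(f"pics/{n}_ov.png",a)
E
python3 fit.py
```

```text
[0.64287547 0.00581233 0.07607015] 4.358498801918315
[[ 0.1  0.8]
 [ 0.6 -1.5]
 [ 2.2  0.8]
 [-0.5  0.1]
 [ 1.9 -0.1]
 [ 0.5 -1. ]
 [ 1.9 -0.1]
 [ 0.3  0. ]
 [ 0.7 -0.7]]
block [-7.95391764e+01 -4.95355535e+01  3.21306979e-02] 1.8409533850775905
[[ 0.6 -0.7]
 [ 0.4 -0.8]
 [ 0.2  0.4]
 [ 0.5  0.1]
 [-0.1 -1.3]
 [ 0.2 -0.6]
 [ 0.8 -0.3]
 [ 0.1 -0.6]]
```

```bash
python3 -c "
import cv2,numpy as np
a=cv2.imread('pics/top_ov.png');b=cv2.imread('pics/scene_ov.png');h=400
r=lambda x:cv2.resize(x,(400,int(x.shape[0]*400/x.shape[1])))[:345]
cv2.imwrite('pics/ov.png',np.hstack([r(a),r(b)]))"
```

```text
(no output)
```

View pics/ov.png

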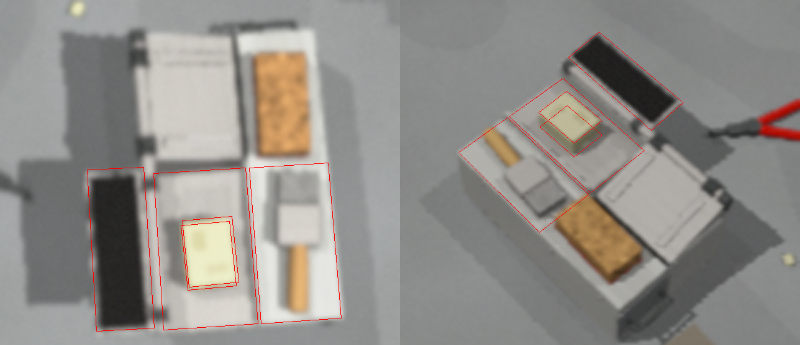

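Call:
servo_tool(
  rows=[0.83,0.0184,-0.027,0,0,0,1.0135,0.83,0.0184,-0.027,0,0,0,1.0135,0.83,0.0184,-0.027,0,0,0,1.0135,0.83,0.0184,-0.027,0,0,0,1.0135,0.83,0.0184,-0.027,0,0,0,1.0135,0.83,0.0184,-0.027,0,0,0,1.0135,0.83,0.0184,-0.027,0,0,0,1.0135,0.83,0.0184,-0.027,0,0,0,1.0135,0.83,0.0184,-0.027,0,0,0,1.0135,0.83,0.0184,-0.027,0,0,0,1.0135],
)

```text
time_s: 0.98
position: [0.3353, 0.2574, 0.2313]
tool_rot: [[0.995, -0.0, 0.1], [-0.1, 0.0, 0.995], [-0.0, -1.0, -0.0]]
ft_force: [-0.4, 1.0, 0.2]
grip_width: 0.0712
```

Call:
servo_tool(
  rows=[0.83,0.0184,-0.027,0,0,0,1.0135,0.83,0.0184,-0.027,0,0,0,1.0135,0.83,0.0184,-0.027,0,0,0,1.0135,0.83,0.0184,-0.027,0,0,0,1.0135,0.83,0.0184,-0.027,0,0,0,1.0135,0.83,0.0184,-0.027,0,0,0,1.0135,0.83,0.0184,-0.027,0,0,0,1.0135,0.83,0.0184,-0.027,0,0,0,1.0135,0.83,0.0184,-0.027,0,0,0,1.0135,0.83,0.0184,-0.027,0,0,0,1.0135],
)

```text
time_s: 1.82
position: [0.5194, -0.0126, 0.2312]
tool_rot: [[0.997, -0.0, -0.077], [0.077, 0.0, 0.997], [-0.0, -1.0, 0.0]]
ft_force: [0.6, 0.3, 0.2]
grip_width: 0.0709
```

Call:
servo_tool(
  rows=[0.83,0,0,0,0,0,0,0.83,0,0,0,0,0,0],
)

```text
time_s: 1.98
position: [0.5192, -0.0122, 0.2306]
tool_rot: [[0.997, -0.001, -0.074], [0.074, 0.0, 0.997], [-0.001, -1.0, 0.0]]
ft_force: [-1.1, 1.0, 0.6]
grip_width: 0.071
```

```bash
cat > look.py <<'E'
from h import *
import sys
tag=sys.argv[1]; p=np.load("box.npy")
s=env.observe()
T=np.eye(4);T[:3,:3]=s["tool_rot"];T[:3,3]=s["position"]
print("t",s["time_s"],"pos",s["position"].round(4),"F",s["ft_force"].round(2),"w",s["grip_width"].round(4))
R=T[:3,:3];print("yaw",np.degrees(np.arctan2(R[1,0],R[0,0])).round(2),"yaxis",R[:,1].round(4))
print("box frame mm",(Rz(p[2]).T@(s["position"]-[p[0],p[1],0])*1000).round(1))
for n in sys.argv[2:]:
    a=env.get_image(n)[:,:,::-1].copy()
    cv2.imwrite(f"pics/{n}_{tag}.png",a)
    if n=="wrist":
        m=env.camera_model(n)
        for P in [[(-145,-90,90),(0,-90,90),(0,-4,90),(-145,-4,90)],[(-145,5,124),(-145,56,131),(0,56,131),(0,5,124)]]:
            cv2.polylines(a,[proj(m,b2w(p,P),T).astype(int)],True,(0,0,255),1)
        cv2.imwrite(f"pics/{n}_{tag}_ov.png",a)
    else:
        o,z=((260,120),(140,125)) if n=="top" else ((250,130),(170,160))
        a=a[o[1]:o[1]+z[1],o[0]:o[0]+z[0]];cv2.imwrite(f"pics/{n}_{tag}_z.png",cv2.resize(a,None,fx=3.6,fy=3.6,interpolation=cv2.INTER_CUBIC))
E
python3 look.py a wrist scene
```

```text
Traceback (most recent call last):
  File "look.py", line 6, in <module>
    print("t",s["time_s"],"pos",s["position"].round(4),"F",s["ft_force"].round(2),"w",s["grip_width"].round(4))
                                                                                      ^^^^^^^^^^^^^^^^^^^^^
AttributeError: 'float' object has no attribute 'round'
```

```bash
sed -i 's/s\["grip_width"\].round(4)/round(s["grip_width"],4)/' look.py; python3 look.py a wrist scene
```

```text
t 1.9833 pos [ 0.5192 -0.0122  0.2306] F [-1.12  1.02  0.59] w 0.071
yaw 4.22 yaxis [-1.2e-03  4.0e-04 -1.0e+00]
box frame mm [-124.7   -8.6  230.6]
```

View pics/wrist_a_ov.png

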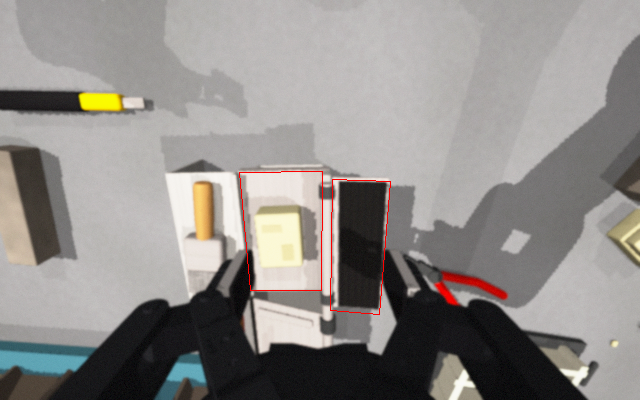

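View pics/scene_a_z.png

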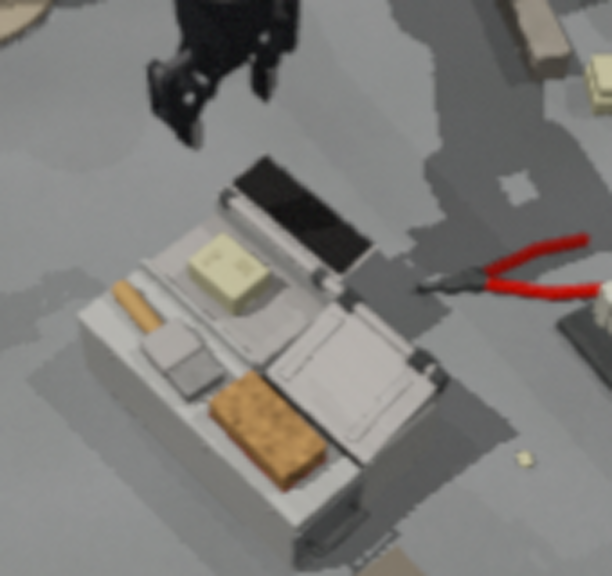

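```bash
python3 - <<'E'
from h import *
m=env.camera_model("wrist");p=np.load("box.npy");s=env.observe()
T=np.eye(4);T[:3,:3]=s["tool_rot"];T[:3,3]=s["position"]
a=cv2.imread("pics/wrist_a.png")
C=np.array([[-30,-22.5],[-30,22.5],[30,22.5],[30,-22.5]])
c=C@Rz(.032)[:2,:2].T+[-79.5,-49.5]
k=3.5;o=np.array([190,150])
b=cv2.resize(a[150:320,190:416],None,fx=k,fy=k,interpolation=cv2.INTER_CUBIC)
def pl(X,col): cv2.polylines(b,[((proj(m,X,T)-o+.4)*k).astype(int)],True,col,1)
pl(b2w(p,np.c_[c,np.full(4,120)]),(0,0,255))
for y,col in((0,(0,255,0)),(-.005,(255,0,0)),(-.013,(0,0,255))):
  for sg in(-1,1):
    X=np.array([[x,y,sg*z] for x,z in((-.011,.0355),(.011,.0355),(.011,.05),(-.011,.05))])
    pl(X@T[:3,:3].T+T[:3,3],col)
cv2.imwrite("pics/wz.png",b)
E
```

```text
(no output)
```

View pics/wz.png

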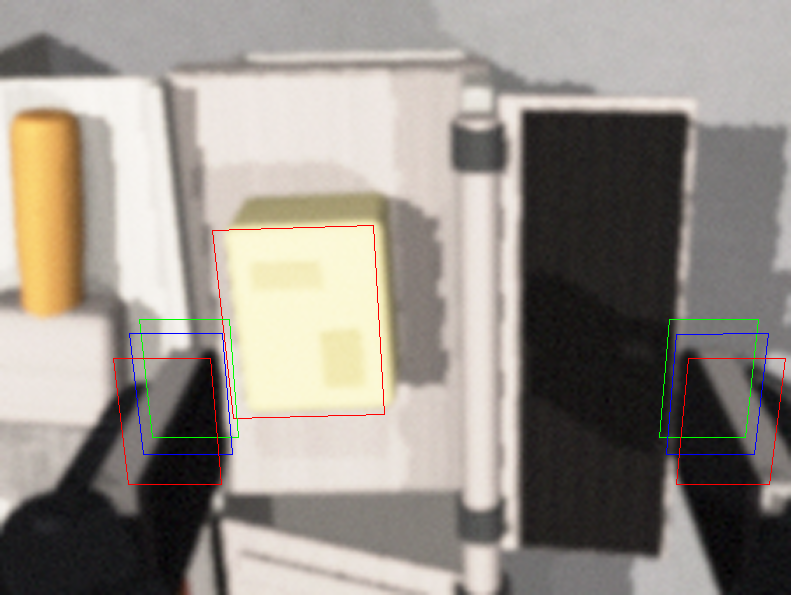

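The wrist picture confirms the box pose. The block's top face spans about (230–385, 225–405) in the zoom, which puts it about 3–4 mm nearer the hinge than my fit. The fingertips sit about 10 mm behind the TCP frame. Next I descend.

Call:
servo_tool(
  rows=[0.83,-0.0022,0.0018,-0.01,0,0,0.14,0.83,0,0,-0.014,0,0,0,0.83,0,0,-0.016,0,0,0,0.83,0,0,-0.016,0,0,0,0.83,0,0,-0.016,0,0,0,0.83,0,0,-0.014,0,0,0,0.83,0,0,-0.01,0,0,0,0.83,0,0,-0.0065,0,0,0,0.83,0,0,0,0,0,0],
)

```text
time_s: 2.83
position: [0.5157, -0.0083, 0.128]
tool_rot: [[0.997, -0.002, -0.079], [0.079, 0.001, 0.997], [-0.002, -1.0, 0.001]]
ft_force: [0.1, 0.4, 0.0]
grip_width: 0.0711
```

```bash
python3 look.py b wrist scene
```

```text
t 2.8333 pos [ 0.5157 -0.0083  0.128 ] F [0.15 0.36 0.02] w 0.0711
yaw 4.56 yaxis [-2.e-03  6.e-04 -1.e+00]
box frame mm [-127.8   -4.5  128. ]
```

View pics/wrist_b_ov.png

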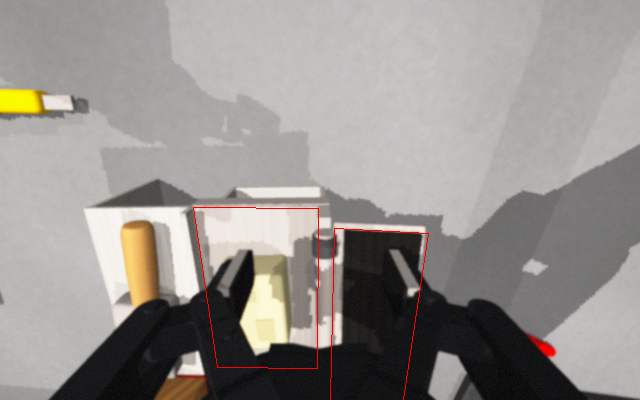

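View pics/scene_b_z.png

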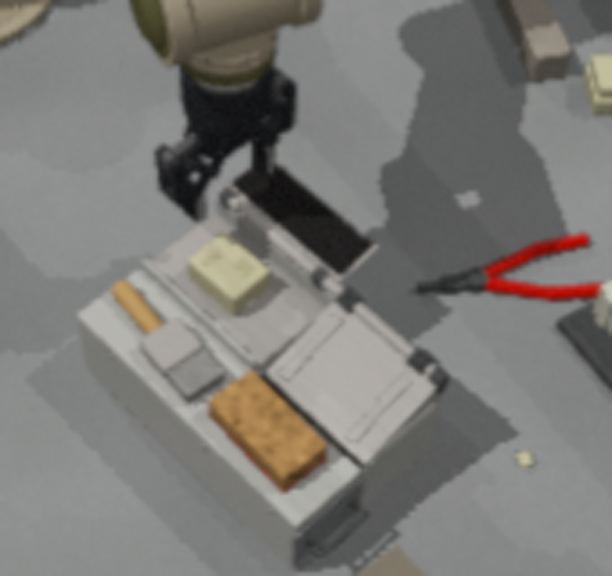

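```bash
python3 - <<'E'
from h import *
m=env.camera_model("wrist");p=np.load("box.npy");s=env.observe()
T=np.eye(4);T[:3,:3]=s["tool_rot"];T[:3,3]=s["position"]
a=cv2.imread("pics/wrist_b.png")
C=np.array([[-30,-22.5],[-30,22.5],[30,22.5],[30,-22.5]])
k=4.;o=np.array([180,170])
b=cv2.resize(a[170:320,180:375],None,fx=k,fy=k,interpolation=cv2.INTER_CUBIC)
def pl(X,col): cv2.polylines(b,[((proj(m,X,T)-o+.4)*k).astype(int)],True,col,1)
c=C@Rz(.032)[:2,:2].T+[-78.5,-46]
pl(b2w(p,np.c_[c,np.full(4,120)]),(0,0,255));pl(b2w(p,np.c_[c,np.full(4,90)]),(0,0,255))
pl(b2w(p,[(-145,-4,112),(0,-4,112),(0,4,112),(-145,4,112)]),(0,255,0))
pl(b2w(p,[(-145,-92,102),(0,-92,102),(-145,-92,102)]),(0,255,0))
pl(b2w(p,[(-145,-90,90),(0,-90,90),(0,-4,90),(-145,-4,90)]),(255,0,0))
cv2.imwrite("pics/wz2.png",b)
E
```

```text
(no output)
```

View pics/wz2.png

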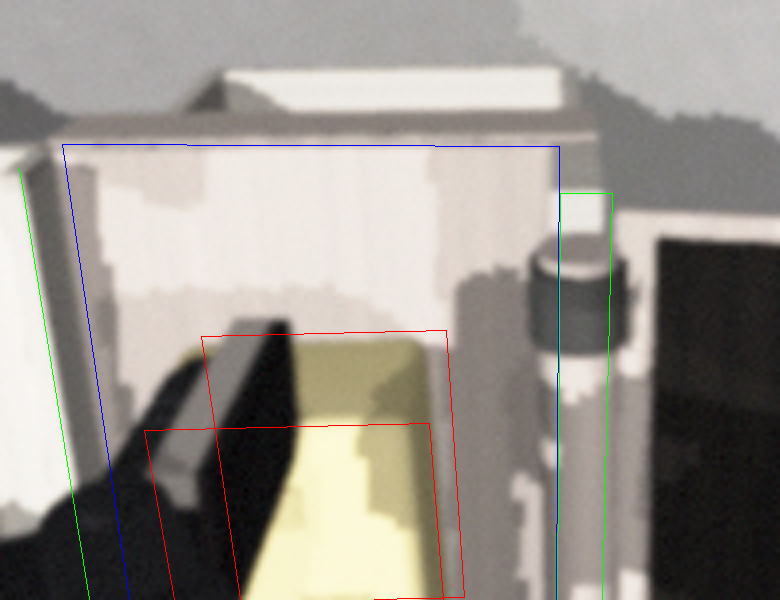

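Call:
servo_tool(
  rows=[0.83,0.0002,-0.002,-0.002,0,0,-0.2,0.83,0,0,-0.003,0,0,0,0.83,0,0,-0.003,0,0,0,0.83,0,0,-0.003,0,0,0,0.83,0,0,-0.003,0,0,0,0.83,0,0,-0.003,0,0,0,0.83,0,0,-0.003,0,0,0,0.83,0,0,0,0,0,0],
)

```text
time_s: 3.6
position: [0.517, -0.0115, 0.1085]
tool_rot: [[0.997, 0.0, -0.075], [0.075, -0.0, 0.997], [0.0, -1.0, -0.0]]
ft_force: [0.4, 1.2, 3.8]
grip_width: 0.0708
```

```bash
python3 look.py c scene
```

```text
t 3.6 pos [ 0.517  -0.0115  0.1085] F [0.39 1.25 3.79] w 0.0708
yaw 4.29 yaxis [ 2.e-04 -3.e-04 -1.e+00]
box frame mm [-126.9   -7.6  108.5]
```

View pics/scene_c_z.png

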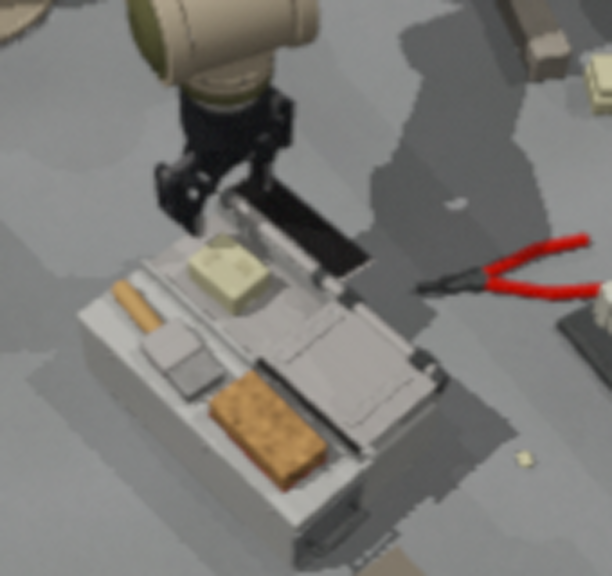

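The far edge of the lid has started to rise at (260–365, 365–455), and the force is 3.8 N on the bar. I'll go further down.

Call:
servo_tool(
  rows=[0.83,0,0,-0.003,0,0,0,0.83,0,0,-0.003,0,0,0,0.83,0,0,-0.003,0,0,0,0.83,0,0,-0.003,0,0,0,0.83,0,0,-0.002,0,0,0,0.83,0,0,0,0,0,0],
)

```text
time_s: 4.15
position: [0.5172, -0.0115, 0.0949]
tool_rot: [[0.997, 0.001, -0.075], [0.075, -0.0, 0.997], [0.001, -1.0, -0.0]]
ft_force: [0.2, 0.1, 4.8]
grip_width: 0.0708
```

```bash
python3 look.py d scene wrist
```

```text
t 4.15 pos [ 0.5172 -0.0115  0.0949] F [0.21 0.1  4.75] w 0.0708
yaw 4.28 yaxis [ 9.e-04 -2.e-04 -1.e+00]
box frame mm [-126.6   -7.7   94.9]
```

View pics/scene_d_z.png

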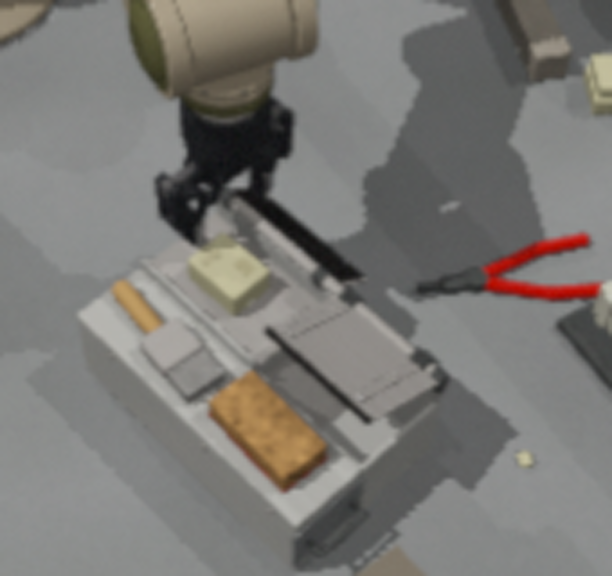

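View pics/wrist_d.png

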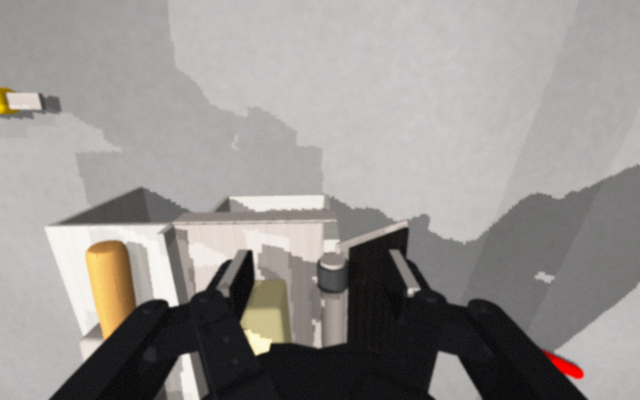

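```bash
python3 - <<'E'
from h import *
m=env.camera_model("scene");p=np.load("box.npy")
for th in(0,.5,.6,.65,.7,.75,.8):
    L=88;a=-0.36+th
    P=[(x,-L*np.cos(a),122+L*np.sin(a)) for x in(10,128)]
    print(th,((proj(m,b2w(p,P))-[250,130]+.4)*3.6).round(0).tolist(),P[0])
E
```

```text
0 [[272.0, 371.0], [370.0, 463.0]] (10, np.float64(-82.35892048365827), np.float64(90.99986747179209))
0.5 [[268.0, 347.0], [369.0, 441.0]] (10, np.float64(-87.13900766671206), np.float64(134.27979408869282))
0.6 [[270.0, 340.0], [371.0, 434.0]] (10, np.float64(-85.47774178697861), np.float64(142.91783112558784))
0.65 [[271.0, 336.0], [373.0, 431.0]] (10, np.float64(-84.32546104511735), np.float64(147.16379580922552))
0.7 [[272.0, 333.0], [374.0, 427.0]] (10, np.float64(-82.96241056649447), np.float64(151.34686410839166))
0.75 [[273.0, 329.0], [376.0, 424.0]] (10, np.float64(-81.39199726744356), np.float64(155.4565805308382))
0.8 [[275.0, 325.0], [378.0, 420.0]] (10, np.float64(-79.61814636335677), np.float64(159.48267292580798))
```

The lid rim at (270,330)–(370,418) gives an angle of about 0.75 rad, so the lid is clear of the block. Pushing along box +x.

Call:
servo_tool(
  rows=[0.83,0.004,0.0003,0,0,0,0,0.83,0.004,0.0003,0,0,0,0,0.83,0.004,0.0003,0,0,0,0,0.83,0.004,0.0003,0,0,0,0,0.83,0.004,0.0003,0,0,0,0,0.83,0.004,0.0003,0,0,0,0,0.83,0.004,0.0003,0,0,0,0,0.83,0.004,0.0003,0,0,0,0,0.83,0.004,0.0003,0,0,0,0,0.83,0.004,0.0003,0,0,0,0],
)

```text
time_s: 5.08
position: [0.5566, -0.0079, 0.0946]
tool_rot: [[0.997, -0.002, -0.075], [0.075, 0.001, 0.997], [-0.002, -1.0, 0.001]]
ft_force: [-4.9, 2.5, 4.4]
grip_width: 0.0705
```

```bash
python3 look.py e scene wrist
```

```text
t 5.0833 pos [ 0.5566 -0.0079  0.0946] F [-4.88  2.5   4.42] w 0.0705
yaw 4.31 yaxis [-1.9e-03  6.0e-04 -1.0e+00]
box frame mm [-87.1  -7.1  94.6]
```

View pics/scene_e_z.png

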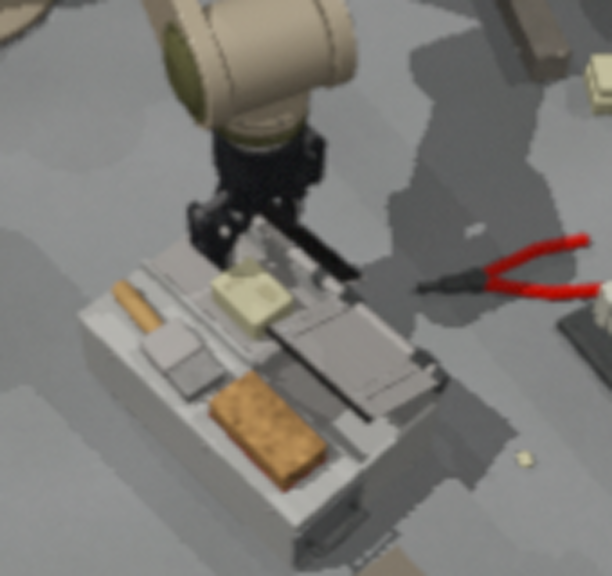

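View pics/wrist_e.png

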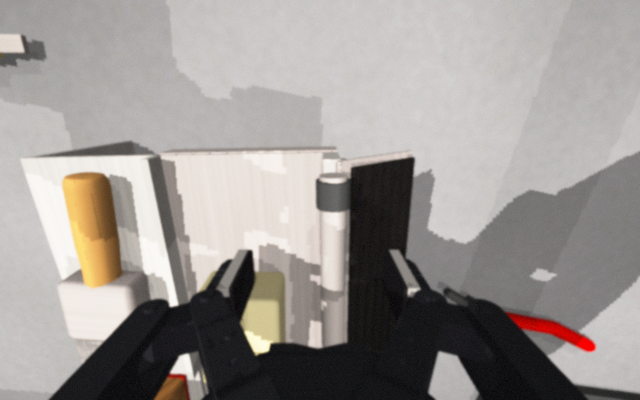

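The block slides straight with the pusher centred on it, and the lid is still held. I'll continue.

Call:
servo_tool(
  rows=[0.83,0.004,0.0003,0,0,0,0,0.83,0.004,0.0003,0,0,0,0,0.83,0.004,0.0003,0,0,0,0,0.83,0.004,0.0003,0,0,0,0,0.83,0.004,0.0003,0,0,0,0,0.83,0.004,0.0003,0,0,0,0,0.83,0.004,0.0003,0,0,0,0,0.83,0.004,0.0003,0,0,0,0,0.83,0.004,0.0003,0,0,0,0,0.83,0.004,0.0003,0,0,0,0],
)

```text
time_s: 6.02
position: [0.597, -0.0052, 0.0948]
tool_rot: [[0.997, -0.001, -0.075], [0.075, 0.0, 0.997], [-0.001, -1.0, 0.0]]
ft_force: [-4.4, 2.9, 4.5]
grip_width: 0.0709
```

```bash
python3 look.py f scene top
```

```text
t 6.0167 pos [ 0.597  -0.0052  0.0948] F [-4.41  2.86  4.48] w 0.0709
yaw 4.3 yaxis [-6.e-04  2.e-04 -1.e+00]
box frame mm [-46.6  -7.5  94.8]
```

View pics/scene_f_z.png

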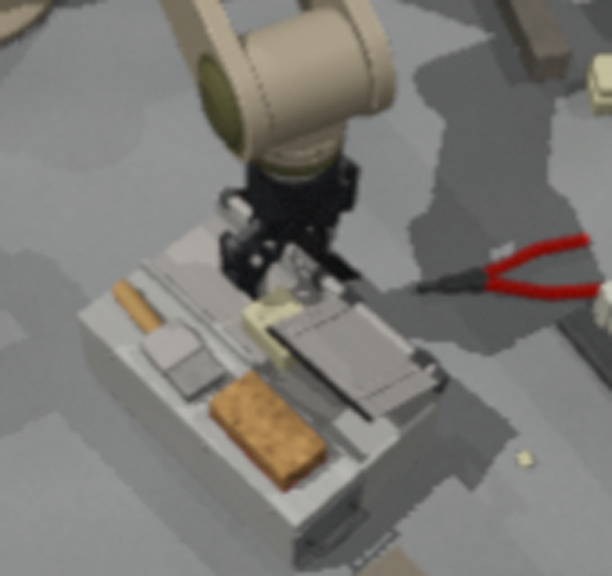

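View pics/top_f_z.png

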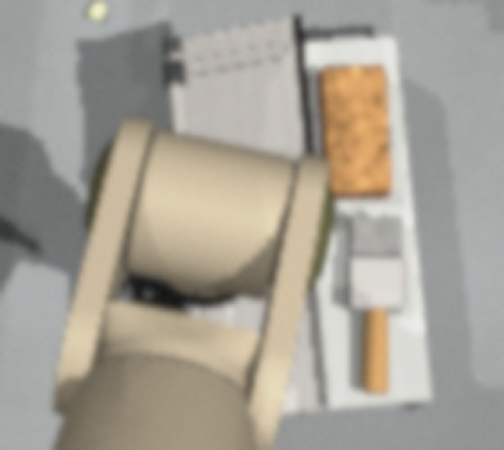

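The front half of the block is now under the lid, with its middle just short of the sill. Last short push.

Call:
servo_tool(
  rows=[0.83,0.003,0.00023,0,0,0,0,0.83,0.003,0.00023,0,0,0,0,0.83,0.003,0.00023,0,0,0,0,0.83,0.003,0.00023,0,0,0,0,0.83,0.003,0.00023,0,0,0,0,0.83,0,0,0,0,0,0,0.83,0,0,0,0,0,0],
)

```text
time_s: 6.7
position: [0.6121, -0.0041, 0.0949]
tool_rot: [[0.997, 0.001, -0.075], [0.075, 0.0, 0.997], [0.001, -1.0, 0.0]]
ft_force: [-1.8, 3.6, 4.0]
grip_width: 0.0712
```

```bash
python3 look.py g scene wrist
```

```text
t 6.7 pos [ 0.6121 -0.0041  0.0949] F [-1.75  3.59  3.98] w 0.0712
yaw 4.29 yaxis [ 1.e-03  1.e-04 -1.e+00]
box frame mm [-31.4  -7.5  94.9]
```

View pics/scene_g_z.png

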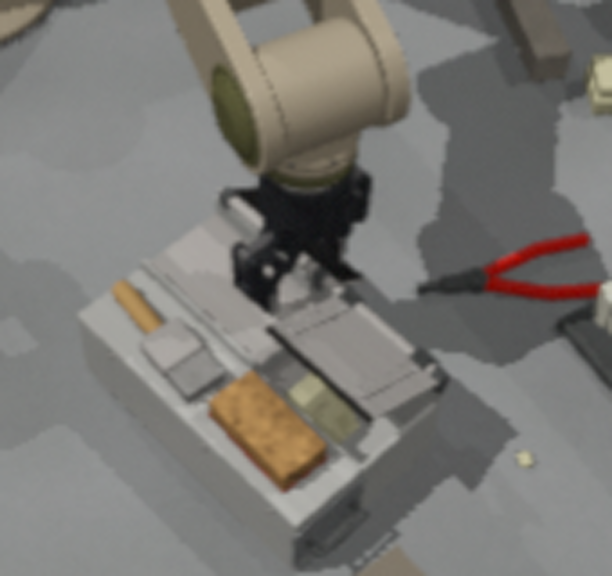

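View pics/wrist_g.png

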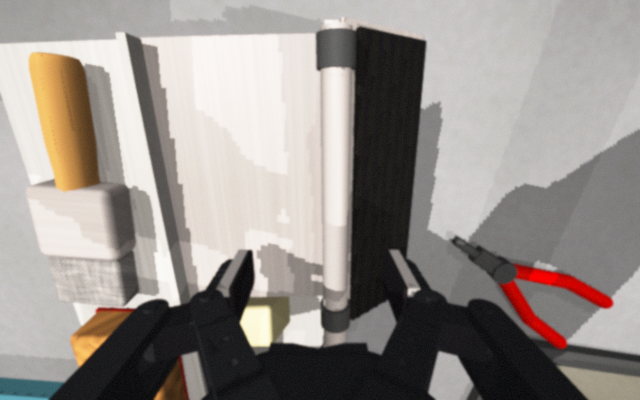

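The block has gone over the sill and shows inside the bin at about (325,405). I'll wait briefly to confirm it's at rest.

Call:
servo_tool(
  rows=[0.83,0,0,0,0,0,0,0.83,0,0,0,0,0,0,0.83,0,0,0,0,0,0,0.83,0,0,0,0,0,0,0.83,0,0,0,0,0,0],
)

```text
time_s: 7.22
position: [0.612, -0.0041, 0.0949]
tool_rot: [[0.997, 0.001, -0.075], [0.075, 0.0, 0.997], [0.001, -1.0, -0.0]]
ft_force: [0.7, 4.8, 3.5]
grip_width: 0.0709
```

```bash
python3 look.py h scene; python3 - <<'E'
from h import *
m=env.camera_model("scene");p=np.load("box.npy")
a=cv2.imread("pics/scene_h.png")[190:270,290:390];a=cv2.resize(a,None,fx=7,fy=7,interpolation=cv2.INTER_CUBIC)
for z,c in((8,(0,0,255)),(90,(0,255,0))):
    u=(proj(m,b2w(p,[(0,-90,z),(125,-90,z),(125,-4,z),(0,-4,z)]))-[290,190])*7
    cv2.polylines(a,[u.astype(int)],True,c,1)
cv2.imwrite("pics/hz.png",a)
E
```

```text
t 7.2167 pos [ 0.612  -0.0041  0.0949] F [0.7  4.76 3.52] w 0.0709
yaw 4.29 yaxis [ 6.e-04  0.e+00 -1.e+00]
box frame mm [-31.5  -7.6  94.9]
```

View pics/hz.png

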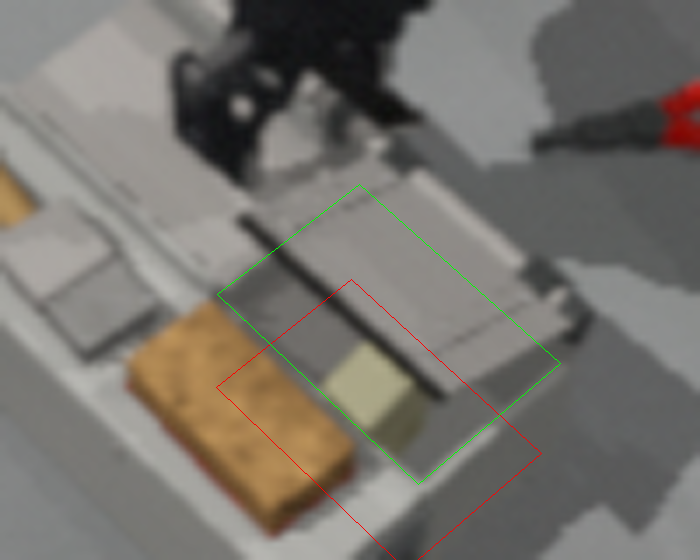

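The block lies deep in the bin at about (375,395), past the chute. I'll raise gently so the bar follows up.

Call:
servo_tool(
  rows=[0.83,0,0,0.003,0,0,0,0.83,0,0,0.004,0,0,0,0.83,0,0,0.004,0,0,0,0.83,0,0,0.004,0,0,0,0.83,0,0,0.004,0,0,0,0.83,0,0,0.004,0,0,0,0.83,0,0,0.004,0,0,0,0.83,0,0,0.005,0,0,0,0.83,0,0,0.01,0,0,0,0.83,0,0,0.012,0,0,0],
)

```text
time_s: 8.1
position: [0.6115, -0.0043, 0.1491]
tool_rot: [[0.997, -0.001, -0.075], [0.075, -0.0, 0.997], [-0.001, -1.0, 0.0]]
ft_force: [0.2, 0.2, 0.3]
grip_width: 0.0709
```

Call:
servo_tool(
  rows=[0.83,0,0,0.015,0,0,0,0.83,0,0,0.02,0,0,0,0.83,0,0,0.02,0,0,0,0.83,-0.02,0,0.02,0,0,0,0.83,-0.03,0,0.02,0,0,0,0.83,-0.03,0,0.01,0,0,0,0.83,-0.03,0,0,0,0,0,0.83,-0.03,0,0,0,0,0,0.83,0,0,0,0,0,0,0.83,0,0,0,0,0,0],
)

```text
time_s: 8.93
position: [0.4711, -0.0042, 0.255]
tool_rot: [[0.997, 0.002, -0.074], [0.074, -0.001, 0.997], [0.001, -1.0, -0.001]]
ft_force: [0.5, -0.4, 0.2]
grip_width: 0.0708
```

```bash
python3 look.py i scene top wrist
```

```text
t 8.9333 pos [ 0.4711 -0.0042  0.255 ] F [ 0.5  -0.36  0.17] w 0.0708
yaw 4.27 yaxis [ 1.5e-03 -7.0e-04 -1.0e+00]
box frame mm [-172.1    3.   255. ]
```

View pics/scene_i_z.png

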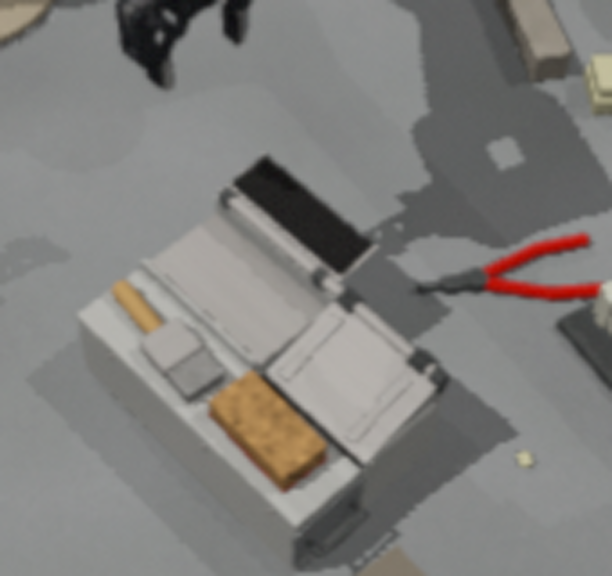

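View pics/wrist_i.png

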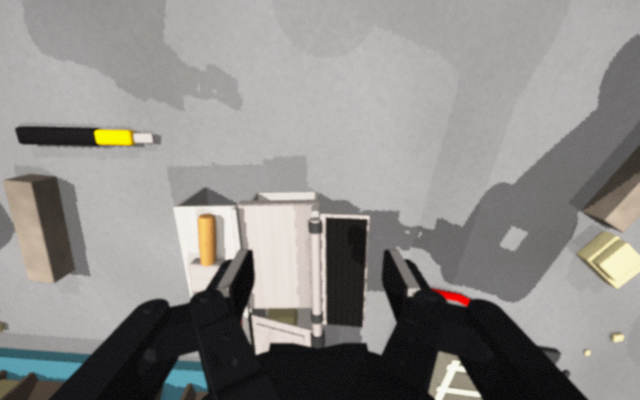

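View pics/top_i_z.png

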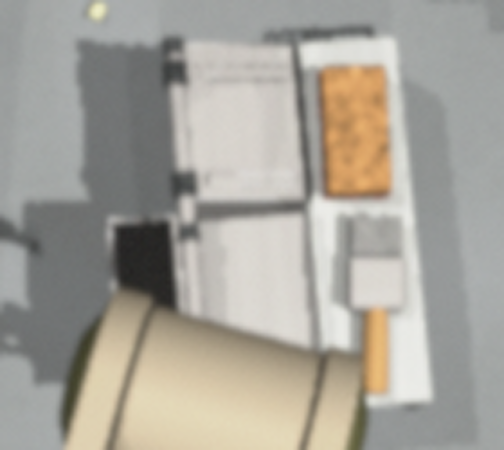

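Lid shut, with the rim back at its starting pixels. The shelf is empty, a pale strip of the block shows through the gap under the lid at (282,317) in the wrist view, and the bystanders are unmoved. Handing in.

```bash
python3 -c "
from rig import env
env.close_job();s=env.observe();print(s['time_s'],s['ft_force'])"
```

```text
the job is handed in; nothing more can be done
the job is handed in; nothing more can be done
```

The foam block is in the offcut box with the lid shut over it, and I handed the job in at about 9.1 s of robot time, against the 38 s limit.

**What I did:** I set the gripper to 71 mm open. One fingertip pressed the bar until the lid stood at about 0.75 rad, with about 5 N on the bar. The other fingertip pushed the block about 85 mm along the shelf until it tipped over the sill and slid to the bin floor. I then raised the arm slowly so the lid shut, and backed away.

**Last checks:**
- **Shelf and block:** The shelf is empty. I saw the block low in the bin before I let the lid down, and a strip of it still shows through the gap under the lid.
- **Lid:** The far edge is back where it was at the start, to within a pixel or two.
- **Bystanders:** The sanding block, brush and pliers look unmoved. Nothing came near the knife, offcut or prisms, and I did not measure those separately.
- **Forces:** The arm is touching nothing (under 1 N). No reading at the end of a move was above about 7 N.

**Disagreement:** The first position of the block from the fixed cameras and the wrist camera's first reading differed by 3–4 mm across the shelf. A second wrist picture came within about 1 mm of the fixed cameras, and the push ran straight.

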